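Coin mechanism parts into their matching nests

TASK

Put the four parts of the stripped coin mechanism into the trays whose pockets match them: the large button in the large round pocket, the small button (which someone left in the large button's tray) in the small round pocket, the copper heat sink in the wide rectangular pocket and the solenoid in the long narrow one, the last two with their long side along the pocket's long side. Each must sit upright and flat on its pocket's floor, set down rather than dropped; leave the green scoop where it is and do not bump the grey acceptor housing.

Things in the scene. Friction and masses are not known exactly. Their poses are not given: they have to be found in the camera images.
- button_large: Large chromed coin return button, upright: round flange 54 mm across and 6 mm high, above it a plunger 40 mm across, straight-sided from 6 to 29 mm and domed to 33 mm above the foot; grip the plunger. Origin: centre of its underside; z up. Starts on the bench
- button_small: Small chromed coin return button, upright: round flange 36 mm across and 6 mm high, above it a plunger 26 mm across, straight-sided from 6 to 29 mm and domed to 33 mm above the foot; grip the plunger. Origin: centre of its underside; z up. Starts inside nest_large's pocket, up to 8 mm off centre in x and y; the tray's rim stands 5 mm above its foot: keep the fingertips higher
- heat_sink: Copper heat sink block with upright fins, 56 x 44 mm and 28 mm high, its sides grippable as a plain block. Starts on the bench, fins up. Origin: centre of its underside; x along the 56 mm side and the fins, y along the 44 mm side, z up
- solenoid: Long slim solenoid: steel mounting plate 80 x 26 x 4 mm with a steel frame and black coil on it, 56 x 26 mm and in all 30 mm high; grip it across the 26 mm. Starts on the bench, plate down. Origin: centre of its underside; x along the 80 mm, y across the 26 mm, z up
- nest_large: Fixed flat tray of mid-grey plastic, 90 x 90 mm and 8 mm high, with a round pocket 70 mm in diameter and 5 mm deep in the middle (dark rubber floor 3 mm above the bench): the place for the large button, with 8 mm of play all round. Origin: centre of its underside, which is also the centre of the pocket; z up
- nest_small: Fixed flat tray of mid-grey plastic, 72 x 72 mm and 8 mm high, with a round pocket 52 mm in diameter and 5 mm deep in the middle (dark rubber floor 3 mm above the bench): the place for the small button, with 8 mm of play all round. Origin: centre of its underside, which is also the centre of the pocket; z up
- nest_block: Fixed flat tray of mid-grey plastic, 92 x 80 mm and 8 mm high, with a rectangular pocket 72 x 60 mm and 5 mm deep in the middle (dark rubber floor 3 mm above the bench): the place for the heat sink, with 8 mm of play all round. Origin: centre of its underside, which is also the centre of the pocket; z up; x along the 92 and 72 mm sides
- nest_long: Fixed flat tray of mid-grey plastic, 116 x 62 mm and 8 mm high, with a long narrow pocket 96 x 42 mm and 5 mm deep in the middle (dark rubber floor 3 mm above the bench): the place for the solenoid, with 8 mm of play all round. Origin: centre of its underside, which is also the centre of the pocket; z up; x along the 116 and 96 mm sides
- scoop: Green steel coin scoop lying loose at the left, not to be moved: open pan 60 mm wide and 25 mm high from x = -3 to 83 mm, rod handle (18 mm thick, top at 29 mm) from there to x = -94 mm. Origin: on the bench near the back of the pan; x along the scoop towards its mouth, z up
- housing: Grey coin acceptor housing lying fixed at the right, not to be touched: 130 (x) x 90 (y) mm, plus a connector reaching to x = 81 mm, 57 mm high in all, with a sprung steel flap on top over the coin slot. Origin: centre of its underside; z up
Things that resemble listed ones, but are neither listed nor needed, are in the scene too. Leave any turquoise look-alike of the solenoid alone.

How it is judged:
By the outcome, as a careful person would: the job done as asked, in the order asked, and still so for the second after the job is handed in, with the robot touching nothing.
It also fails if it takes over 125 s, if anything falls off the work surface, if the arm or the gripper's body presses on something with over 40 N, if the wrist force passes 120 N, or if a joint passes its speed limit or range.

ROBOT

A 6-joint arm with a two-finger parallel gripper is mounted at the origin on the work surface. World frame = base frame: x ahead of the robot, y to its left, z up, the work surface at z = 0. Lengths are in m, angles in degrees, forces in N, time in s.
With the tool pointing down it reaches from about 0.25 to 0.725 m from the base axis. Payload 9.7 kg.
Tool frame: the origin (TCP) lies midway between the tips of the shut fingers; the grasp point (between the pads) lies 19 mm behind it (bot.hold_point_z is the distance from the TCP to the grasp point, in m); z points along the fingers, y is the line along which they close (so a half turn about z gives the same grasp; the last joint's range is limited). The gripper opens to 85 mm and grips with 20 to 120 N. Pads are 22 mm wide; open, the fingers measure 114 mm over their backs; the gripper's body (76 mm by 85 mm) begins 54 mm behind the grasp point. The pads swing forward as they close: fully open they stand 13 mm farther back than shut.
Start: joints at [-64.744, 4.979, 10.078, 95.1, 0, 90], TCP at [0.235, -0.497, 0.231] pointing down, gripper open.
Joint ranges: [-179.16, 179.16], [-48.56, 103.87], [-65.8, 70.77], [-126.05, 130.52], [-82.76, 87.17], [-180, 180]. Speed limits (degrees/s): [127.2, 127.2, 147.25, 180, 180, 180].

INTERFACE

Orientations are given as [roll, pitch, yaw] about the fixed x, y, z axes, in that order (R = Rz(yaw) Ry(pitch) Rx(roll)).
In Python, from workcell import bot gives the robot as it stands.
- The arm moves only by the tool play_rows, never from a script. Its argument "steps" is a list that holds one entry, the list of rows, each a list of 4 numbers: the shift along the tool's x, y, z in m, then the turn about the tool's z in rad. In form: [[[tx, ty, tz, yaw], ...]]. A call has exactly 5 rows; each row shifts and turns the commanded pose from where the row before left it, along the tool's axes as they then stand; what a row does not reach is not made up. A row lasts 1/12 s, in which the tool goes at most 41.7 mm and 7.16 degrees, less where a joint would pass 70% of its speed; a pose out of reach is approached as far as the arm can. A call is refused whole if a number of a shift passes 0.0417 or a number of a turn 0.125, either way. A call with a gripper value outside its range is refused whole. "gripper" is the finger opening in m, from 0 to 0.0854, set as the call begins (left out, the last holds). The fingers move at their own pace and stop on an object; "squeeze" is the grip in N (left out, the last holds). Time passes only in rows, so rows that do not move let the fingers close, or fill a call up. It gives the time, the measured TCP pose, the force, the opening and the grip force at its end, in the units of the state.
- bot.get_obs(): the state, without advancing time (a new reading comes with each control period).
- bot.camera(name): name is "scene" or "top" or "wrist"; returns a dict with "img" (400x640x3 uint8, blue, green, red), "vfov" (degrees; the focal length in pixels is half the picture's height over the tangent of half this angle, whatever the lens; pixels are square), "cx", "cy" (the principal point, pixels), "xyz" and "attitude" of the camera in the world. Camera axes: x right, y down, z forward; pixel columns grow to the right and rows downward; lengths in m; the calibration is good to about 2 mm. A picture is of the moment at which its call begins. There is no depth.
- bot.job_done(): hands the job in; it is judged then, once.
The state is a dict: "time": time; "q": joint angles; "qd": joint speeds; "joint_efforts": joint torques, N m; "ee_pos": TCP position; "tcp_rot": TCP orientation; "wrist_force": force on the tool from outside, world axes, zero at the start; "torque": the same for the moment, N m; "opening": finger opening in m; "grasp_force": force on a finger pad.
Only numpy, scipy, OpenCV 4.12 (cv2) and the standard library are available. Lean on these libraries where they do the work, as an engineer would, in place of code of your own. Each camera call takes 0.05 s, during which the arm holds its last target. There are 200 camera calls.

## Working session

There is one attempt and no reset: what is moved stays moved. The work goes in short steps, Python scripts to look and compute and a tool call to move; the robot and the scene stay as the last step left them, time stands still between calls to the robot, and variables do not carry over. Pictures are saved under pics/ and viewed, at most 14 in all, crops included, and the job is handed in when it is done.

Besides the shell and the picture viewer there is one more tool, called as name(argument=value, ...), one argument or row to a line, values as JSON. play_rows: Moves the arm, as the interface text tells. Its arguments: {"type":"object","properties":{"steps":{"type":"array","items":{"type":"array","items":{"type":"array","items":{"type":"number"}}}},"gripper":{"type":"number"},"squeeze":{"type":"number"}},"required":["steps"]}

```bash
mkdir -p pics; cat > h.py <<'E'
from workcell import bot
import numpy as np, cv2, json
from scipy.spatial.transform import Rotation as R
def shot(n,f):
    c=bot.camera(n); cv2.imwrite('pics/%s.png'%f,c['img'])
    d={k:(np.asarray(v).tolist() if k!='img' else None) for k,v in c.items()}
    json.dump(d,open('pics/%s.json'%f,'w')); return c
def cam(f):
    d=json.load(open('pics/%s.json'%f)); a=np.array(d['attitude'],float)
    M=R.from_euler('xyz',a,degrees=True).as_matrix() if a.size==3 else a.reshape(3,3)
    return d,M,200/np.tan(np.radians(d['vfov']/2))
def ray(f,u,v):
    d,M,F=cam(f); r=M@np.array([(u-d['cx'])/F,(v-d['cy'])/F,1]); return np.array(d['xyz']),r
def at(f,u,v,z):
    p,r=ray(f,u,v); return p+r*(z-p[2])/r[2]
def proj(f,P):
    d,M,F=cam(f); q=M.T@(np.array(P)-d['xyz']); return [d['cx']+F*q[0]/q[2],d['cy']+F*q[1]/q[2]]
def tri(a,b):
    A=0;B=0
    for f,u,v in (a,b):
        p,r=ray(f,u,v); r=r/np.linalg.norm(r); m=np.eye(3)-np.outer(r,r); A=A+m; B=B+m@p
    return np.linalg.solve(A,B)
def st():
    o=bot.get_obs(); print({k:np.round(o[k],4).tolist() for k in('time','q','ee_pos','tcp_rot','wrist_force','opening')})
E
python3 - <<'E'
from h import *
for n in('scene','top','wrist'):
    c=shot(n,n+'0'); print(n,{k:v for k,v in c.items() if k!='img'})
st()
E
```

```text
scene {'vfov': 54.413479773251716, 'cx': 314.5154746451387, 'cy': 204.37442185528764, 'xyz': array([0.80942879, 0.49230702, 0.88651895]), 'attitude': array([-145.22281878,   -0.38947534,  154.71472148])}
top {'vfov': 52.32043340718894, 'cx': 321.59191195835166, 'cy': 193.90864156634788, 'xyz': array([ 0.42603676, -0.01546721,  1.03996277]), 'attitude': array([-172.91109948,    0.62920703,  -90.37964828])}
wrist {'vfov': 71.73332991069704, 'cx': 319.2010954997168, 'cy': 194.7306444531776, 'xyz': array([ 0.30067449, -0.46605827,  0.37243194]), 'attitude': array([ 1.63340715e+02,  1.03101976e-01, -6.47915455e+01])}
{'time': 0.15, 'q': [-64.744, 5.0045, 10.0449, 95.1006, -0.0006, 89.9989], 'ee_pos': [0.2346, -0.4973, 0.2307], 'tcp_rot': [-179.9398, 0.0006, 25.2571], 'wrist_force': [-0.7113, -0.2485, -0.6574], 'opening': 0.0857}
```

View pics/top0.png

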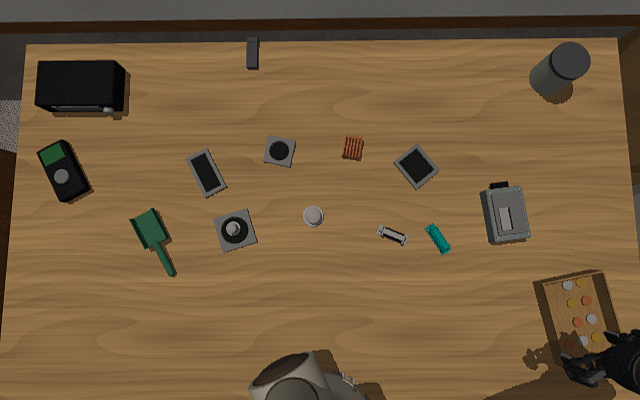

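View pics/scene0.png

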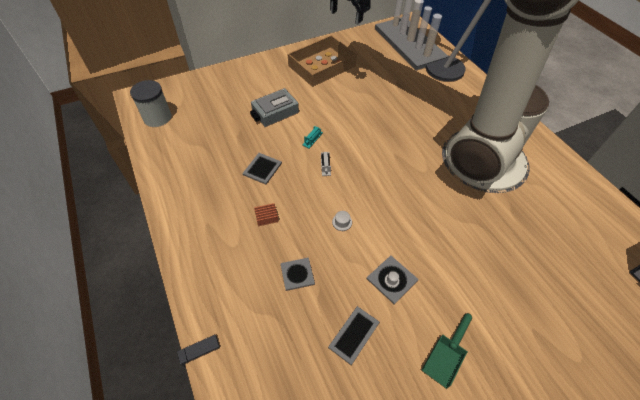

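Top view (px): large button (313,216), small button (233,229) in nest_large (235,230), heat sink (353,148), solenoid (392,235), nest_small (279,151), nest_block (416,167), nest_long (207,172), scoop (152,240), housing (505,212). 
Possible mix-ups: turquoise solenoid copy (438,239) against steel/black solenoid (392,235); the large button (313,216) against the small one in the tray (233,229); round pockets (235,230) and (279,151); coins in the box (580,310) aren't buttons. The choices follow the description.

```bash
python3 - <<'E'
from h import *
P={'bl':((313,216),(342,220)),'bs':((233,228),(392,279)),'hs':((353,148),(266,214)),'sol':((392,235),(326,163)),'nl':((235,230),(392,279)),'ns':((279,151),(297,273)),'nb':((416,167),(262,167)),'ng':((207,172),(354,335)),'scoopend':((175,275),(467,318)),'hous':((505,212),(275,106))}
for k,(a,b) in P.items(): print(k,np.round(tri(('top0',*a),('scene0',*b)),3),np.round(at('top0',*a,.01),3))
im=cv2.imread('pics/top0.png')
a=cv2.resize(im[120:260,180:345],None,fx=4,fy=4,interpolation=2)
cv2.imwrite('pics/crop1.png',a)
M=R.from_euler('xyz',bot.get_obs()['tcp_rot'],degrees=True).as_matrix();print(M.round(2))
E
```

```text
bl [0.498 0.018 0.004] [0.498 0.017 0.01 ]
bs [0.468 0.221 0.007] [0.469 0.22  0.01 ]
hs [ 0.675 -0.087  0.002] [ 0.673 -0.087  0.01 ]
sol [ 0.448 -0.182  0.004] [ 0.449 -0.181  0.01 ]
nl [ 0.464  0.218 -0.003] [0.464 0.214 0.01 ]
ns [ 0.669  0.106 -0.   ] [0.667 0.104 0.01 ]
nb [ 0.624 -0.25  -0.001] [ 0.622 -0.248  0.01 ]
ng [ 0.614  0.296 -0.007] [0.613 0.29  0.01 ]
scoopend [ 0.35   0.374 -0.018] [0.353 0.362 0.01 ]
hous [ 0.501 -0.459  0.024] [ 0.505 -0.467  0.01 ]
[[ 0.9   0.43 -0.  ]
 [ 0.43 -0.9   0.  ]
 [-0.   -0.   -1.  ]]
```

View pics/crop1.png

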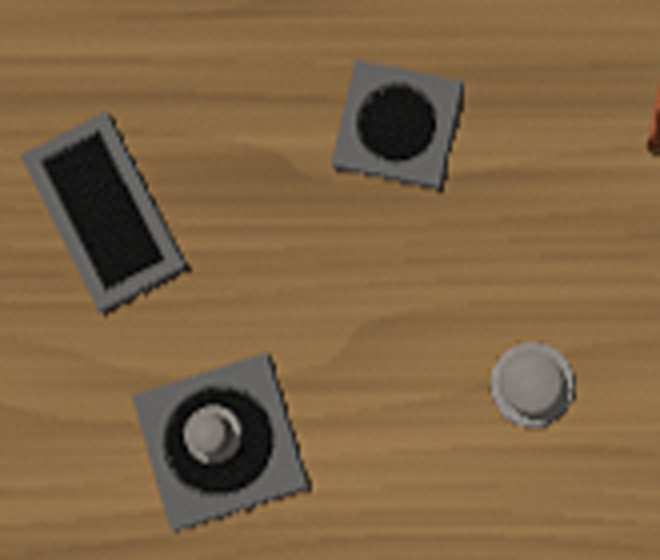

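The crop confirms the choice: the small button sits in the large round tray (crop 211,433; pocket centre 219,440) and the large button is alone on the bench (532,383). The small button has to go first to free the pocket. I'll turn to yaw 0 and travel.

play_rows(
  steps=[
    [[0,0,0,0.0882],[0,0,0,0.0882],[0,0,0,0.0882],[0,0,0,0.0882],[0,0,0,0.0882]],
  ],
  gripper=0.0854,
  squeeze=40,
)

```text
time: 0.57
ee_pos: [0.2346, -0.4973, 0.231]
tcp_rot: [-180.0, 0.0, -0.3]
wrist_force: [1.0, 0.3, 1.0]
opening: 0.0854
grasp_force: 0.0
```

play_rows(
  steps=[
    [[0.012,-0.0358,0,0],[0.012,-0.0358,0,0],[0.012,-0.0358,0,0],[0.012,-0.0358,0,0],[0.012,-0.0358,0,0]],
  ],
)

```text
time: 0.98
ee_pos: [0.2947, -0.3168, 0.231]
tcp_rot: [-180.0, 0.0, -0.1]
wrist_force: [1.0, 0.0, 0.4]
opening: 0.0854
grasp_force: 0.0
```

play_rows(
  steps=[
    [[0.012,-0.0358,0,0],[0.012,-0.0358,0,0],[0.012,-0.0358,0,0],[0.012,-0.0358,0,0],[0.012,-0.0358,0,0]],
  ],
)

```text
time: 1.4
ee_pos: [0.3547, -0.1377, 0.2313]
tcp_rot: [180.0, -0.0, -0.0]
wrist_force: [1.1, 0.1, -0.1]
opening: 0.0854
grasp_force: 0.0
```

play_rows(
  steps=[
    [[0.011,-0.0358,0,0],[0.011,-0.0358,0,0],[0.011,-0.0358,0,0],[0.011,-0.0358,0,0],[0.011,-0.0358,0,0]],
  ],
)

```text
time: 1.82
ee_pos: [0.4102, 0.0193, 0.2314]
tcp_rot: [-178.9, -0.0, 2.2]
wrist_force: [-1.0, -1.2, 0.1]
opening: 0.0855
grasp_force: 0.0
```

play_rows(
  steps=[
    [[0.01,-0.0358,0,0],[0.01,-0.0358,0,0],[0.01,-0.0358,0,0],[0.01,-0.0358,0,0],[0.01,-0.0358,0,0]],
  ],
)

```text
time: 2.23
ee_pos: [0.4566, 0.098, 0.2399]
tcp_rot: [-174.6, 0.1, 8.9]
wrist_force: [0.2, -0.2, 0.9]
opening: 0.0852
grasp_force: 0.0
```

```bash
python3 - <<'E'
from h import *
st()
E
```

```text
{'time': 2.2333, 'q': [8.8172, -6.1804, -0.1687, 96.1138, 5.4059, 179.9425], 'ee_pos': [0.4566, 0.098, 0.2399], 'tcp_rot': [-174.594, 0.0967, 8.8745], 'wrist_force': [0.1724, -0.2086, 0.9042], 'opening': 0.0852}
```

The last joint ran into its limit (yaw is q1+180-q6). I'll turn back towards yaw 90 and see whether the tilt clears.

play_rows(
  steps=[
    [[0,0,0,-0.12],[0,0,0,-0.12],[0,0,0,-0.12],[0,0,0,-0.12],[0,0,0,-0.12]],
  ],
)

```text
time: 2.65
ee_pos: [0.4562, 0.0972, 0.2398]
tcp_rot: [-175.5, -3.0, 43.4]
wrist_force: [0.8, -0.1, 0.2]
opening: 0.0854
grasp_force: 0.0
```

play_rows(
  steps=[
    [[0,0,0,-0.12],[0,0,0,-0.12],[0,0,0,-0.12],[0,0,0,-0.12],[0,0,0,-0.12]],
  ],
)

```text
time: 3.07
ee_pos: [0.4562, 0.0971, 0.2399]
tcp_rot: [-178.0, -5.0, 77.8]
wrist_force: [-0.4, -0.3, 0.1]
opening: 0.0857
grasp_force: 0.0
```

The limit left a 5.4° tool tilt that rows can't turn out directly. By mirror symmetry, running the last joint against its opposite limit while moving −y should undo it, so I'll unwind first.

play_rows(
  steps=[
    [[0,0,0,-0.125],[0,0,0,-0.125],[0,0,0,-0.125],[0,0,0,-0.125],[0,0,0,-0.125]],
  ],
)

```text
time: 3.48
ee_pos: [0.4562, 0.0971, 0.2399]
tcp_rot: [178.7, -5.2, 113.8]
wrist_force: [-0.6, 0.1, 0.5]
opening: 0.0853
grasp_force: 0.0
```

play_rows(
  steps=[
    [[0,0,0,-0.125],[0,0,0,-0.125],[0,0,0,-0.125],[0,0,0,-0.125],[0,0,0,-0.125]],
  ],
)

```text
time: 3.9
ee_pos: [0.4562, 0.0971, 0.2399]
tcp_rot: [175.9, -3.5, 149.6]
wrist_force: [0.2, 0.1, 0.3]
opening: 0.0859
grasp_force: 0.0
```

play_rows(
  steps=[
    [[0,0,0,-0.125],[0,0,0,-0.125],[0,0,0,-0.125],[0,0,0,-0.125],[0,0,0,-0.125]],
  ],
)

```text
time: 4.32
ee_pos: [0.4562, 0.0971, 0.2399]
tcp_rot: [174.6, -0.4, -174.6]
wrist_force: [-0.1, -0.5, -0.2]
opening: 0.0854
grasp_force: 0.0
```

play_rows(
  steps=[
    [[0,0,0,-0.125],[0,0,0,-0.125],[0,0,0,-0.125],[0,0,0,-0.125],[0,0,0,-0.125]],
  ],
)

```text
time: 4.73
ee_pos: [0.4562, 0.0971, 0.2399]
tcp_rot: [175.4, 2.8, -139.0]
wrist_force: [-0.1, -0.2, -0.2]
opening: 0.0858
grasp_force: 0.0
```

play_rows(
  steps=[
    [[0,0,0,-0.125],[0,0,0,-0.125],[0,0,0,-0.125],[0,0,0,-0.125],[0,0,0,-0.125]],
  ],
)

```text
time: 5.15
ee_pos: [0.4562, 0.0971, 0.2399]
tcp_rot: [177.9, 4.9, -103.1]
wrist_force: [-0.5, -0.5, -0.3]
opening: 0.0852
grasp_force: 0.0
```

play_rows(
  steps=[
    [[0,0,0,-0.125],[0,0,0,-0.125],[0,0,0,-0.125],[0,0,0,-0.125],[0,0,0,-0.125]],
  ],
)

```text
time: 5.57
ee_pos: [0.4562, 0.0971, 0.2399]
tcp_rot: [-178.8, 5.2, -67.2]
wrist_force: [0.7, 0.0, -0.5]
opening: 0.0856
grasp_force: 0.0
```

play_rows(
  steps=[
    [[0,0,0,-0.125],[0,0,0,-0.125],[0,0,0,-0.125],[0,0,0,-0.125],[0,0,0,-0.125]],
  ],
)

```text
time: 5.98
ee_pos: [0.4562, 0.0971, 0.2399]
tcp_rot: [-176.0, 3.5, -31.3]
wrist_force: [-0.0, -0.5, 0.6]
opening: 0.0852
grasp_force: 0.0
```

play_rows(
  steps=[
    [[0,0,0,-0.12],[0,0,0,-0.12],[0,0,0,-0.12],[0,0,0,-0.12],[0,0,0,-0.12]],
  ],
)

```text
time: 6.4
ee_pos: [0.4562, 0.0971, 0.2399]
tcp_rot: [-174.7, 0.6, 3.0]
wrist_force: [-0.0, 0.3, -0.0]
opening: 0.0854
grasp_force: 0.0
```

```bash
python3 - <<'E'
from h import *
st()
E
```

```text
{'time': 6.4, 'q': [8.7413, -6.2574, -0.2348, 96.1174, 5.3641, -174.1968], 'ee_pos': [0.4562, 0.0971, 0.2399], 'tcp_rot': [-174.6727, 0.636, 2.9632], 'wrist_force': [-0.0236, 0.3425, -0.0387], 'opening': 0.0854}
```

play_rows(
  steps=[
    [[0,0,0,-0.1],[0,0.02,0,0],[0,0.02,0,0],[0,0.02,0,0],[0,0.02,0,0]],
  ],
)

```text
time: 6.82
ee_pos: [0.4617, 0.0587, 0.2331]
tcp_rot: [-176.5, 0.1, 5.0]
wrist_force: [-0.4, -0.4, -0.4]
opening: 0.0854
grasp_force: 0.0
```

Working: the tilt has dropped from 5.4° to 3.5°. Continuing.

play_rows(
  steps=[
    [[0,0.02,0,0],[0,0.02,0,0],[0,0.02,0,0],[0,0.02,0,0],[0,0.02,0,0]],
  ],
)

```text
time: 7.23
ee_pos: [0.4652, 0.0139, 0.2288]
tcp_rot: [-178.9, 0.1, 1.0]
wrist_force: [-0.3, -0.8, -1.1]
opening: 0.0853
grasp_force: 0.0
```

```bash
python3 - <<'E'
from h import *
st()
E
```

```text
{'time': 7.2333, 'q': [1.0145, -6.4786, -1.5365, 95.0719, 1.1475, -179.9434], 'ee_pos': [0.4652, 0.0139, 0.2288], 'tcp_rot': [-178.8526, 0.131, 0.9579], 'wrist_force': [-0.3392, -0.7683, -1.0808], 'opening': 0.0853}
```

play_rows(
  steps=[
    [[0,0.02,0,0],[0,0.02,0,0],[0,0.004,0,0],[0,0,0,0],[0,0,0,0]],
  ],
)

```text
time: 7.65
ee_pos: [0.4657, -0.005, 0.2282]
tcp_rot: [-179.8, 0.1, -0.8]
wrist_force: [-0.1, 0.3, -0.4]
opening: 0.0853
grasp_force: 0.0
```

```bash
python3 - <<'E'
from h import *
st()
E
```

```text
{'time': 7.65, 'q': [-0.7153, -6.4422, -1.5627, 95.0142, 0.1672, -179.9426], 'ee_pos': [0.4657, -0.005, 0.2282], 'tcp_rot': [-179.833, 0.1348, -0.7727], 'wrist_force': [-0.1243, 0.2892, -0.3654], 'opening': 0.0853}
```

Tilt cleared to 0.2°. Now I'll turn to yaw −90 (mid-range for the last joint), where tool x is world −y and tool y is world −x, then go above nest_large.

play_rows(
  steps=[
    [[0,0,0,0.104],[0,0,0,0.104],[0,0,0,0.104],[0,0,0,0.104],[0,0,0,0.104]],
  ],
)

```text
time: 8.07
ee_pos: [0.4657, -0.0046, 0.2283]
tcp_rot: [-179.9, 0.2, -30.8]
wrist_force: [-0.0, -0.4, 0.0]
opening: 0.0855
grasp_force: 0.0
```

play_rows(
  steps=[
    [[0,0,0,0.104],[0,0,0,0.104],[0,0,0,0.104],[0,0,0,0.104],[0,0,0,0.104]],
  ],
)

```text
time: 8.48
ee_pos: [0.4657, -0.0046, 0.2283]
tcp_rot: [180.0, 0.2, -60.6]
wrist_force: [0.8, -0.9, -0.0]
opening: 0.0855
grasp_force: 0.0
```

play_rows(
  steps=[
    [[0,0,0,0.104],[0,0,0,0.104],[0,0,0,0.104],[0,0,0,0.104],[0,0,0,0.102]],
  ],
)

```text
time: 8.9
ee_pos: [0.4657, -0.0046, 0.2283]
tcp_rot: [179.9, 0.2, -90.3]
wrist_force: [0.4, 0.5, -0.2]
opening: 0.0856
grasp_force: 0.0
```

play_rows(
  steps=[
    [[-0.036,0,0,0],[-0.036,0,0,0],[-0.036,0,0,0],[-0.036,0,0,0],[-0.036,0,0,0]],
  ],
)

```text
time: 9.32
ee_pos: [0.4653, 0.1771, 0.2289]
tcp_rot: [179.9, 0.2, -90.0]
wrist_force: [0.4, 0.9, 0.5]
opening: 0.0855
grasp_force: 0.0
```

play_rows(
  steps=[
    [[-0.02,0,0.02,0],[-0.02,0,0.02,0],[0,0,0.02,0],[0,0,0.02,0],[0,0,0,0]],
  ],
)

```text
time: 9.73
ee_pos: [0.4638, 0.2154, 0.1449]
tcp_rot: [179.6, 0.0, -89.9]
wrist_force: [-1.6, -0.4, -0.7]
opening: 0.0856
grasp_force: 0.0
```

```bash
python3 - <<'E'
from h import *
shot('wrist','w1'); st(); print({k:proj('w1',p) for k,p in dict(nl=(.464,.216,.003),bs=(.468,.22,.036)).items()})
E
```

```text
{'time': 9.7833, 'q': [24.7558, -0.8497, -5.2223, 85.8853, 0.2057, -65.2704], 'ee_pos': [0.4644, 0.2153, 0.1472], 'tcp_rot': [179.6796, 0.0789, -89.9745], 'wrist_force': [-0.7666, 0.166, 0.9094], 'opening': 0.0851}
{'nl': [np.float64(318.0129987018817), np.float64(184.07210545692217)], 'bs': [np.float64(313.9052907824448), np.float64(196.924760734908)]}
```

View pics/w1.png

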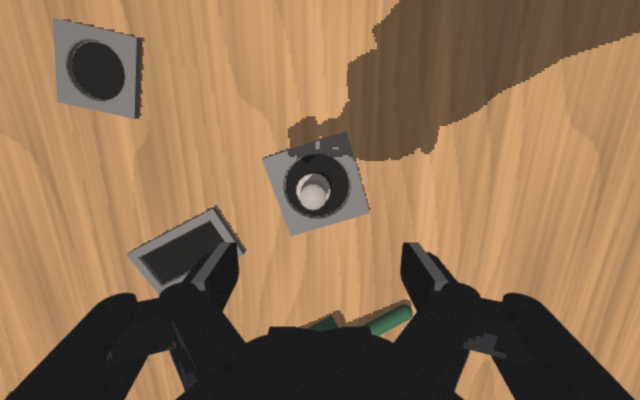

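The wrist view shows the tray centred near (317,185), the small button's dome near (313,189), nest_small at (97,70) and nest_long at (185,250).

```bash
cat >> h.py <<'E'
def blob(f,box,fn):
    im=cv2.imread('pics/%s.png'%f); x0,y0,x1,y1=box; c=im[y0:y1,x0:x1]
    m=fn(c.astype(int)).astype(np.uint8)
    n,l,s,_=cv2.connectedComponentsWithStats(m); i=1+np.argmax(s[1:,4]); m=(l==i).astype(np.uint8)
    ct=max(cv2.findContours(m,0,1)[0],key=cv2.contourArea)[:,0]+[x0,y0]
    return ct,s[i,4]
sat=lambda c:c.max(2)-c.min(2)
def pick(f,ct,z): return np.array([at(f,u,v,z)[:2] for u,v in ct])
def circ(p): (c,r)=cv2.minEnclosingCircle((p*1000).astype(np.float32)); return np.round(c,1),round(r,1)
def rect(p): return [np.round(v,1) for v in cv2.minAreaRect((p*1000).astype(np.float32))]
E
python3 - <<'E'
from h import *
t,_=blob('w1',(255,125,380,245),lambda c:(c.max(2)<140)&(sat(c)<40)|(c.min(2)>140))
print('tray',rect(pick('w1',t,.008)))
b,n=blob('w1',(285,150,350,220),lambda c:(c.min(2)>100)); print('btn',b.min(0),b.max(0),n,circ(pick('w1',b,.034)))
p,_=blob('w1',(285,150,350,220),lambda c:(c.max(2)<70)); print('pocket',rect(pick('w1',p,.008)),circ(pick('w1',p,.008)))
# nest_small and nest_long pockets
p,_=blob('w1',(45,10,150,125),lambda c:(sat(c)<40)); print('ns',rect(pick('w1',p,.008)))
im=cv2.imread('pics/w1.png'); print(im[172:206:2,313].min(1), im[188,290:340:2].min(1))
E
```

```text
tray [array([464.6, 215.8]), array([88.7, 90.1]), np.float64(17.4)]
btn [296 174] [329 209] 711 (array([469.8, 215.6]), 17.5)
pocket [array([465.6, 217.9]), array([66.9, 66.6]), np.float64(44.5)] (array([465.5, 216.1]), 35.0)
ns [array([666.5, 106.2]), array([72.4, 77.1]), np.float64(77.8)]
[ 36  88  86  88  79  78 106 151 162 167 170 174 175 180 175 172 170] [ 40  39  39 113 178 166  98 145 155 161 166 166 161 157 144 140 113  78
  89  93  51  36  42  43  38]
```

play_rows(
  steps=[
    [[-0.003,-0.003,0.019,0],[-0.003,-0.003,0.019,0],[0,0,0.019,0],[0,0,0,0],[0,0,0,0]],
  ],
)

```text
time: 10.2
ee_pos: [0.4715, 0.2213, 0.0928]
tcp_rot: [179.9, 0.2, -90.0]
wrist_force: [-0.6, 0.3, 0.5]
opening: 0.0856
grasp_force: 0.0
```

```bash
python3 - <<'E'
from h import *
c=shot('wrist','w2'); st(); u,v=map(int,proj('w2',(.470,.221,.02))); print(u,v)
im=c['img'][max(0,v-75):v+75,u-100:u+100]; cv2.imwrite('pics/w2c.png',cv2.resize(im,None,fx=4,fy=4)); print(u-100,max(0,v-75))
E
```

```text
{'time': 10.25, 'q': [25.0299, 0.5796, -9.708, 79.6832, 0.2022, -64.9246], 'ee_pos': [0.472, 0.2215, 0.0936], 'tcp_rot': [179.9407, 0.1955, -90.0455], 'wrist_force': [0.2884, 0.0021, 0.9851], 'opening': 0.0853}
320 204
220 129
```

View pics/w2c.png

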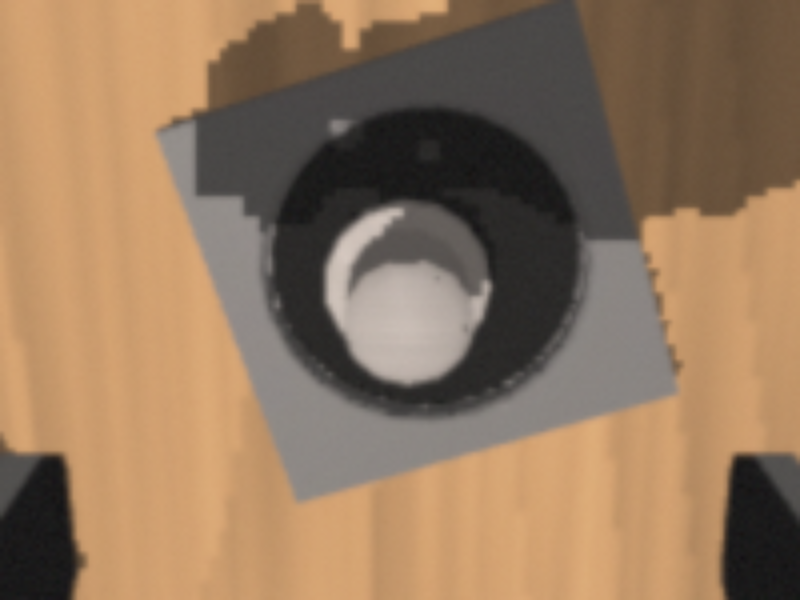

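The crop shows the flange at px (321.8,199.5), the plunger top at (322.5,209.8) and the pocket rim at (326,194.5).

```bash
python3 - <<'E'
from h import *
print(at('w2',321.8,199.5,.009),at('w2',322.5,209.8,.032),at('w2',326,194.5,.008))
print('height check plunger top',tri(('w2',322.5,209.8),('top0',232.8,228.2)), tri(('w2',322.5,209.8),('w1',313,189)))
E
```

```text
[0.46904463 0.22059184 0.009     ] [0.46875453 0.22157994 0.032     ] [0.46544697 0.21643068 0.008     ]
height check plunger top [0.46772717 0.20720628 0.06946883] [0.46873911 0.18993751 0.11747335]
```

play_rows(
  steps=[
    [[0,0.003,0.02,0],[0,0,0.02,0],[0,0,0.02,0],[0,0,0.014,0],[0,0,0.007,0]],
  ],
)

```text
time: 10.67
ee_pos: [0.4685, 0.2216, 0.011]
tcp_rot: [179.9, 0.2, -90.0]
wrist_force: [-0.5, -0.0, -0.4]
opening: 0.0853
grasp_force: 0.0
```

play_rows(
  steps=[
    [[0,0,0,0],[0,0,0,0],[0,0,0,0],[0,0,0,0],[0,0,0,0]],
  ],
  gripper=0.04,
)

```text
time: 11.08
ee_pos: [0.4689, 0.2219, 0.0119]
tcp_rot: [179.9, 0.2, -90.0]
wrist_force: [-0.3, 0.4, -0.7]
opening: 0.04
grasp_force: 0.0
```

play_rows(
  steps=[
    [[0,0,0,0],[0,0,0,0],[0,0,0,0],[0,0,0,0],[0,0,0,0]],
  ],
  gripper=0.0,
  squeeze=40,
)

```text
time: 11.5
ee_pos: [0.4686, 0.2218, 0.0116]
tcp_rot: [179.9, 0.2, -90.0]
wrist_force: [-0.6, -1.5, 5.9]
opening: 0.0247
grasp_force: 39.5
```

play_rows(
  steps=[
    [[0,0,-0.005,0],[0,0,-0.01,0],[0,0,-0.02,0],[0,0,-0.03,0],[0,0,-0.03,0]],
  ],
)

```text
time: 11.92
ee_pos: [0.4678, 0.221, 0.1069]
tcp_rot: [179.8, 0.1, -90.0]
wrist_force: [-0.1, 0.6, -0.7]
opening: 0.0245
grasp_force: 39.4
```

Held (24.6 mm, 39 N). To nest_small.

play_rows(
  steps=[
    [[0.02,-0.034,0,0],[0.02,-0.034,0,0],[0.02,-0.034,0,0],[0.02,-0.034,0,0],[0.02,-0.034,0,0]],
  ],
)

```text
time: 12.33
ee_pos: [0.6399, 0.1201, 0.1059]
tcp_rot: [179.9, 0.2, -90.0]
wrist_force: [0.1, 0.9, -1.0]
opening: 0.0245
grasp_force: 39.5
```

play_rows(
  steps=[
    [[0.016,-0.028,0,0],[0,0,0,0],[0,0,0,0],[0,0,0,0],[0,0,0,0]],
  ],
)

```text
time: 12.75
ee_pos: [0.6658, 0.1059, 0.1056]
tcp_rot: [179.9, 0.2, -90.0]
wrist_force: [-0.5, -0.1, -1.5]
opening: 0.0244
grasp_force: 39.7
```

```bash
python3 - <<'E'
from h import *
c=shot('wrist','w3'); st(); print(proj('w3',(.667,.105,.008)))
E
```

```text
{'time': 12.8, 'q': [8.9701, 21.6419, 15.9673, 84.4065, 0.1816, -81.0548], 'ee_pos': [0.6658, 0.106, 0.1058], 'tcp_rot': [179.8916, 0.1668, -89.9754], 'wrist_force': [0.1983, 0.3329, -0.4019], 'opening': 0.0246}
[np.float64(317.5925699147357), np.float64(194.57497845459935)]
```

View pics/w3.png

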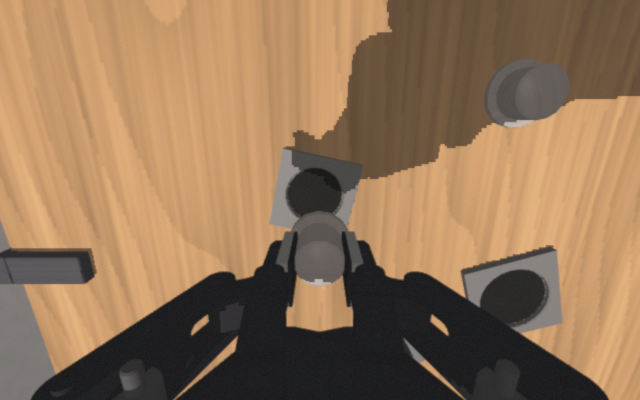

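The pocket is centred near (315,193) and the button is held upright. The large button shows at (520,95).

```bash
python3 - <<'E'
from h import *
print(at('w3',315,193,.008))
t,_=blob('w3',(265,140,370,232),lambda c:(sat(c)<30)); p=pick('w3',t,.008); print(rect(p[p[:,1]<.135]), p.min(0),p.max(0))
q,_=blob('w3',(280,160,350,212),lambda c:c.max(2)<50); print(q.min(0),q.max(0),circ(pick('w3',q,.008)))
print('bl',at('w3',517,94,.006),at('w3',541,92,.031))
E
```

```text
[0.66933525 0.10351243 0.008     ]
[array([669.5, 105. ]), array([72.7, 71.6]), np.float64(77.6)] [0.62714391 0.06313233] [0.71144317 0.14087452]
[288 168] [340 211] (array([670.1, 103.8]), 23.9)
bl [0.50298672 0.01945346 0.006     ] [0.50250094 0.01942058 0.031     ]
```

Nest_small is centred at (0.6695, 0.1045). Lowering.

play_rows(
  steps=[
    [[0.001,-0.0037,0.02,0],[0,0,0.025,0],[0,0,0.025,0],[0,0,0.013,0],[0,0,0.006,0]],
  ],
)

```text
time: 13.22
ee_pos: [0.6683, 0.1049, 0.0142]
tcp_rot: [179.7, 0.1, -90.0]
wrist_force: [0.0, -0.3, -0.5]
opening: 0.0247
grasp_force: 39.7
```

play_rows(
  steps=[
    [[0,0,0.002,0],[0,0,0.001,0],[0,0,0.001,0],[0,0,0,0],[0,0,0,0]],
  ],
)

```text
time: 13.63
ee_pos: [0.6705, 0.1046, 0.0132]
tcp_rot: [180.0, 0.2, -90.0]
wrist_force: [-1.1, -0.1, -1.9]
opening: 0.0247
grasp_force: 39.7
```

play_rows(
  steps=[
    [[0,0,0.001,0],[0,0,0.0007,0],[0,0,0,0],[0,0,0,0],[0,0,0,0]],
  ],
)

```text
time: 14.05
ee_pos: [0.6704, 0.1045, 0.0116]
tcp_rot: [180.0, 0.2, -90.0]
wrist_force: [-1.2, -0.4, 5.4]
opening: 0.0244
grasp_force: 40.4
```

Contact. Releasing gently, rising, and heading for the large button at (0.5025, 0.0194).

play_rows(
  steps=[
    [[0,0,0,0],[0,0,0,0],[0,0,0,0],[0,0,0,0],[0,0,0,0]],
  ],
  gripper=0.06,
)

```text
time: 14.47
ee_pos: [0.6699, 0.1045, 0.0102]
tcp_rot: [179.9, 0.2, -90.0]
wrist_force: [0.9, 0.4, -0.2]
opening: 0.0603
grasp_force: 0.0
```

play_rows(
  steps=[
    [[0,0,-0.01,0],[0,0,-0.02,0],[0,0,-0.03,0],[0,0,-0.03,0],[0,0,0,0]],
  ],
  gripper=0.0854,
)

```text
time: 14.88
ee_pos: [0.6726, 0.1046, 0.1082]
tcp_rot: [-179.6, 0.2, -90.0]
wrist_force: [1.3, -0.1, 1.2]
opening: 0.0852
grasp_force: 0.0
```

```bash
python3 - <<'E'
from h import *
c=shot('wrist','w4'); st(); u,v=map(int,proj('w4',(.6695,.1045,.02)))
cv2.imwrite('pics/w4c.png',cv2.resize(c['img'][max(0,v-75):v+75,u-100:u+100],None,fx=3,fy=3)); print(u-100,max(0,v-75))
E
```

```text
{'time': 14.9333, 'q': [8.7674, 22.1064, 16.5198, 84.1237, 0.1754, -81.2017], 'ee_pos': [0.672, 0.1045, 0.1053], 'tcp_rot': [-179.7405, 0.2177, -90.0299], 'wrist_force': [-0.1693, 0.0571, 0.5423], 'opening': 0.0855}
223 123
```

View pics/w4c.png

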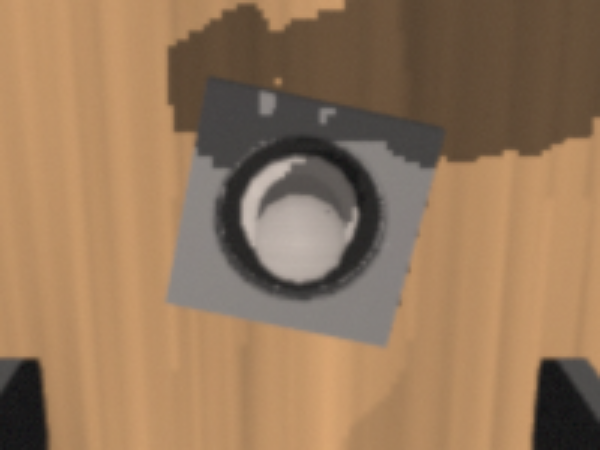

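The small button is seated and centred in its pocket (crop centre 300,217). Next, the large button.

play_rows(
  steps=[
    [[0.017,0.034,0,0],[0.017,0.034,0,0],[0.017,0.034,0,0],[0.017,0.034,0,0],[0.017,0.034,0,0]],
  ],
)

```text
time: 15.35
ee_pos: [0.498, 0.0188, 0.0996]
tcp_rot: [179.8, 0.2, -90.0]
wrist_force: [-0.9, -0.7, 0.6]
opening: 0.0853
grasp_force: 0.0
```

play_rows(
  steps=[
    [[0,0,0,0],[0,0,0,0],[0,0,0,0],[0,0,0,0],[0,0,0,0]],
  ],
)

```text
time: 15.77
ee_pos: [0.5009, 0.0197, 0.1003]
tcp_rot: [179.9, 0.2, -90.0]
wrist_force: [-0.6, -0.3, -0.4]
opening: 0.086
grasp_force: 0.0
```

```bash
python3 - <<'E'
from h import *
c=shot('wrist','w5'); st(); u,v=proj('w5',(.5025,.0194,.02)); u=int(u);v=int(v)
b,n=blob('w5',(u-60,v-70,u+60,v+60),lambda c:sat(c)<22); print(u,v,b.min(0),b.max(0),n)
print('flange',circ(pick('w5',b,.006)))
g=c['img'].min(2); print(g[v-60:v+50:3,u].tolist()); print(g[v,u-50:u+50:3].tolist())
h=cv2.HoughCircles(cv2.resize(g[v-70:v+60,u-60:u+60],None,fx=3,fy=3,interpolation=2),cv2.HOUGH_GRADIENT,1,15,param1=80,param2=30,minRadius=45,maxRadius=110)
for x,y,r in ([] if h is None else h[0][:5]):
  X,Y=u-60+x/3,v-70+y/3; print('circ',X,Y,r/3,at('w5',X,Y,.006)[:2],at('w5',X,Y,.030)[:2])
E
```

```text
{'time': 15.8167, 'q': [2.1617, -2.0891, -11.6217, 80.6229, 0.1631, -87.8415], 'ee_pos': [0.5007, 0.0197, 0.1002], 'tcp_rot': [179.8385, 0.1571, -89.9973], 'wrist_force': [-0.7529, -0.4875, -0.0489], 'opening': 0.0854}
317 201 [292 166] [348 225] 2675
flange (array([500.4,  19.5]), 28.0)
[56, 58, 57, 57, 60, 58, 57, 57, 62, 88, 86, 81, 74, 76, 90, 95, 91, 166, 166, 167, 167, 169, 169, 167, 163, 162, 162, 163, 154, 105, 105, 105, 103, 104, 103, 103, 104]
[103, 103, 99, 99, 104, 105, 106, 108, 135, 176, 158, 171, 169, 171, 166, 163, 169, 168, 166, 164, 161, 162, 160, 156, 153, 143, 163, 149, 114, 111, 113, 112, 106, 103]
circ 318.5 194.5 31.166666 [0.5012461  0.01776307] [0.50122765 0.01048872]
circ 324.5 196.83334 25.1 [0.49588943 0.01994912] [0.49641599 0.01245235]
```

play_rows(
  steps=[
    [[0,0,0.02,0],[0,0,0.025,0],[0,0,0.025,0],[0,0,0.014,0],[0,0,0.006,0]],
  ],
)

```text
time: 16.23
ee_pos: [0.4988, 0.0199, 0.0077]
tcp_rot: [179.6, 0.1, -90.0]
wrist_force: [-0.5, 0.2, 0.1]
opening: 0.0855
grasp_force: 0.0
```

play_rows(
  steps=[
    [[0,0,0,0],[0,0,0,0],[0,0,0,0],[0,0,0,0],[0,0,0,0]],
  ],
  gripper=0.05,
)

```text
time: 16.65
ee_pos: [0.5006, 0.0196, 0.0115]
tcp_rot: [180.0, 0.2, -90.0]
wrist_force: [0.3, 0.0, 0.2]
opening: 0.0496
grasp_force: 0.0
```

play_rows(
  steps=[
    [[0,0,0,0],[0,0,0,0],[0,0,0,0],[0,0,0,0],[0,0,0,0]],
  ],
  gripper=0.0,
)

```text
time: 17.07
ee_pos: [0.5003, 0.0196, 0.0115]
tcp_rot: [179.9, 0.2, -90.0]
wrist_force: [-1.6, -1.3, 5.5]
opening: 0.038
grasp_force: 40.1
```

```bash
python3 -c "
from h import *
st()"
```

```text
{'time': 17.0667, 'q': [2.1518, 0.0033, -19.5125, 70.5367, 0.164, -87.8147], 'ee_pos': [0.5003, 0.0196, 0.0115], 'tcp_rot': [179.9412, 0.1619, -90.0336], 'wrist_force': [-1.6301, -1.2681, 5.5075], 'opening': 0.038}
```

Held (38 mm). Lift and carry to nest_large (0.465, 0.216).

play_rows(
  steps=[
    [[0,0,-0.005,0],[0,0,-0.015,0],[0,0,-0.02,0],[0,0,-0.02,0],[0,0,-0.02,0]],
  ],
)

```text
time: 17.48
ee_pos: [0.4998, 0.0193, 0.0916]
tcp_rot: [179.9, 0.2, -90.0]
wrist_force: [0.5, 0.1, -1.1]
opening: 0.0382
grasp_force: 40.5
```

play_rows(
  steps=[
    [[-0.039,0.007,0,0],[-0.039,0.007,0,0],[-0.039,0.007,0,0],[-0.039,0.007,0,0],[-0.039,0.007,0,0]],
  ],
)

```text
time: 17.9
ee_pos: [0.4645, 0.216, 0.0916]
tcp_rot: [179.9, 0.2, -90.1]
wrist_force: [0.5, -0.8, -1.9]
opening: 0.038
grasp_force: 40.5
```

play_rows(
  steps=[
    [[0,0,0,0],[0,0,0,0],[0,0,0,0],[0,0,0,0],[0,0,0,0]],
  ],
)

```text
time: 18.32
ee_pos: [0.4655, 0.2133, 0.0912]
tcp_rot: [179.9, 0.2, -90.1]
wrist_force: [0.2, -0.2, -2.1]
opening: 0.0387
grasp_force: 40.5
```

```bash
python3 - <<'E'
from h import *
c=shot('wrist','w6'); st()
u,v=map(int,proj('w6',(.465,.2163,.008)));print(u,v)
q,_=blob('w6',(u-70,v-70,u+70,v+70),lambda c:(sat(c)<30)); p=pick('w6',q,.008); print(p.min(0),p.max(0),q.min(0),q.max(0))
E
```

```text
{'time': 18.3667, 'q': [24.5123, -0.568, -11.1272, 79.4981, 0.1947, -65.3512], 'ee_pos': [0.4655, 0.2133, 0.0912], 'tcp_rot': [179.8667, 0.1531, -90.1367], 'wrist_force': [-0.3939, -0.2142, -1.1267], 'opening': 0.0383}
319 203
[0.40161808 0.16084503] [0.53061431 0.28338127] [249 138] [388 272]
```

play_rows(
  steps=[
    [[-0.003,0,0.02,0],[0,0,0.025,0],[0,0,0.018,0],[0,0,0.008,0],[0,0,0.002,0]],
  ],
)

```text
time: 18.78
ee_pos: [0.4643, 0.2165, 0.0166]
tcp_rot: [179.7, 0.1, -90.1]
wrist_force: [-0.2, 0.5, -1.7]
opening: 0.0382
grasp_force: 40.5
```

play_rows(
  steps=[
    [[0,0,0.001,0],[0,0,0.001,0],[0,0,0,0],[0,0,0,0],[0,0,0,0]],
  ],
)

```text
time: 19.2
ee_pos: [0.4654, 0.2178, 0.0169]
tcp_rot: [179.9, 0.2, -90.0]
wrist_force: [-0.3, 0.4, -2.1]
opening: 0.0384
grasp_force: 40.5
```

play_rows(
  steps=[
    [[0,0,0.001,0],[0,0,0.001,0],[0,0,0.0005,0],[0,0,0,0],[0,0,0,0]],
  ],
)

```text
time: 19.62
ee_pos: [0.4652, 0.2177, 0.0145]
tcp_rot: [179.9, 0.2, -90.0]
wrist_force: [-2.8, -0.9, 7.0]
opening: 0.0381
grasp_force: 41.2
```

Contact. Release, rise, snapshot, then on to the heat sink.

play_rows(
  steps=[
    [[0,0,0,0],[0,0,0,0],[0,0,0,0],[0,0,0,0],[0,0,0,0]],
  ],
  gripper=0.07,
)

```text
time: 20.03
ee_pos: [0.465, 0.2176, 0.0135]
tcp_rot: [179.9, 0.2, -90.0]
wrist_force: [0.2, 0.5, -0.6]
opening: 0.07
grasp_force: 0.0
```

play_rows(
  steps=[
    [[0,0,-0.01,0],[0,0,-0.02,0],[0,0,-0.03,0],[0,0,-0.03,0],[0,0,-0.02,0]],
  ],
  gripper=0.0854,
)

```text
time: 20.45
ee_pos: [0.4657, 0.2175, 0.1272]
tcp_rot: [-180.0, 0.2, -90.0]
wrist_force: [-0.3, 0.2, 1.3]
opening: 0.0856
grasp_force: 0.0
```

```bash
python3 - <<'E'
from h import *
c=shot('wrist','w7'); st()
E
```

```text
{'time': 20.5, 'q': [24.9206, -0.9541, -7.1508, 83.4408, 0.1981, -65.0453], 'ee_pos': [0.467, 0.2181, 0.1306], 'tcp_rot': [-179.7549, 0.3325, -90.0328], 'wrist_force': [-0.0518, -0.5731, 3.7221], 'opening': 0.0855}
```

play_rows(
  steps=[
    [[0.0305,-0.021,0,0],[0.0305,-0.021,0,0],[0.0305,-0.021,0,0],[0.0305,-0.021,0,0],[0.0305,-0.021,0,0]],
  ],
)

```text
time: 20.92
ee_pos: [0.571, 0.0632, 0.1236]
tcp_rot: [179.9, 0.2, -90.0]
wrist_force: [-0.3, 0.8, -0.7]
opening: 0.0854
grasp_force: 0.0
```

play_rows(
  steps=[
    [[0.0305,-0.021,0,0],[0.0305,-0.021,0,0],[0.0305,-0.021,0,0],[0.0305,-0.021,0,0],[0.0305,-0.021,0,0]],
  ],
)

```text
time: 21.33
ee_pos: [0.6758, -0.0896, 0.1227]
tcp_rot: [179.9, 0.2, -90.0]
wrist_force: [0.3, 0.1, 0.1]
opening: 0.0853
grasp_force: 0.0
```

play_rows(
  steps=[
    [[0,0,0,0],[0,0,0,0],[0,0,0,0],[0,0,0,0],[0,0,0,0]],
  ],
)

```text
time: 21.75
ee_pos: [0.6748, -0.0866, 0.123]
tcp_rot: [179.9, 0.2, -90.0]
wrist_force: [-0.4, 0.6, 0.4]
opening: 0.085
grasp_force: 0.0
```

```bash
python3 - <<'E'
from h import *
c=shot('wrist','w8'); st()
cv2.imwrite('pics/w78.png',np.hstack([cv2.resize(cv2.imread('pics/w7.png')[100:330,200:440],None,fx=1.6,fy=1.6),cv2.resize(c['img'],(640,400))[:368]])[:, :1024][:, :] if 0 else np.hstack([cv2.resize(cv2.imread('pics/w7.png')[100:330,200:440],(300,288)),cv2.resize(c['img'],(460,288))]))
E
```

```text
{'time': 21.8, 'q': [-7.3811, 22.5563, 19.0631, 86.6173, 0.1423, -97.4278], 'ee_pos': [0.6748, -0.0867, 0.1231], 'tcp_rot': [179.9088, 0.1554, -89.9535], 'wrist_force': [-0.5145, 1.0106, 0.0488], 'opening': 0.0854}
```

View pics/w78.png

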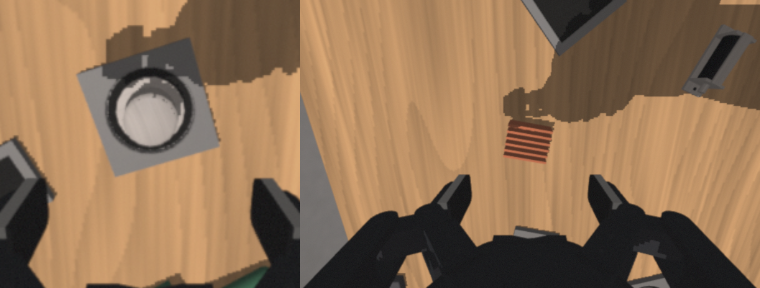

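Left: the large button is seated in its pocket. Right: the heat sink at full-image px ≈(317,196), fins roughly along the image's horizontal.

```bash
python3 - <<'E'
from h import *
c=cv2.imread('pics/w8.png'); 
for y,x in((196,317),(188,300),(200,330),(150,300)): print(c[y,x],end=' ')
red=lambda c:(c[...,2]>1.9*c[...,1])&(c[...,2]>50)
b,n=blob('w8',(250,140,390,250),lambda c:cv2.morphologyEx(red(c).astype(np.uint8),3,np.ones((9,9))))
print(b.min(0),b.max(0),n)
for z in(.0,.028): print(z,rect(pick('w8',b,z)))
hull=cv2.approxPolyDP(cv2.convexHull(b.astype(np.int32)),4,True)[:,0]; print(hull.tolist()); print((pick('w8',hull,.028)*1000).round(1).tolist())
g=cv2.resize(c[140:250,250:390],None,fx=5,fy=5,interpolation=2); cv2.imwrite('pics/w8c.png',g)
E
```

```text
[ 81 113 194] [38 51 84] [ 61  84 144] [53 75 96] Traceback (most recent call last):
  File "<stdin>", line 5, in <module>
  File "h.py", line 28, in blob
    n,l,s,_=cv2.connectedComponentsWithStats(m); i=1+np.argmax(s[1:,4]); m=(l==i).astype(np.uint8)
                                                     ~~~~~~~~~^^^^^^^^^
    return _wrapfunc(a, 'argmax', axis=axis, out=out, **kwds)
    return bound(*args, **kwds)
ValueError: attempt to get argmax of an empty sequence
```

```bash
python3 - <<'E'
from h import *
c=cv2.imread('pics/w8.png')
g=cv2.resize(c[140:250,250:390],None,fx=5,fy=5,interpolation=2); cv2.imwrite('pics/w8c.png',g)
E
```

```text
(no output)
```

View pics/w8c.png

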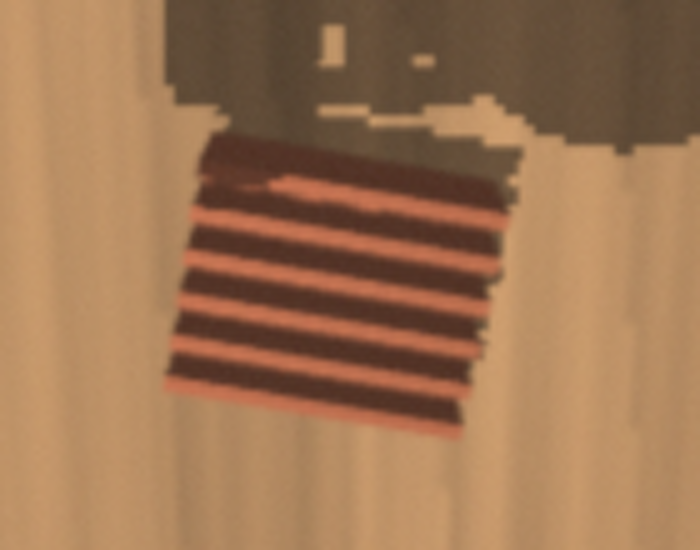

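Top-face corners in the crop: (203,170), (508,210), (165,390), (462,438).

```bash
python3 - <<'E'
from h import *
P=np.array([(203,170),(508,210),(165,390),(462,438)])/5+[250,140]
for z in(.028,):
  q=np.array([at('w8',*p,z)[:2] for p in P])*1000; print(q.round(1).tolist(),q.mean(0))
  print([np.linalg.norm(q[a]-q[b]).round(1) for a,b in((0,1),(2,3),(0,2),(1,3))],[np.degrees(np.arctan2(*(q[b]-q[a])[::-1])).round(1) for a,b in((0,1),(2,3),(0,2),(1,3))])
print('tri height of centre',tri(('w8',*P.mean(0)),('top0',353,148)))
# nest_block orientation from top0
t,_=blob('top0',(385,135,445,195),lambda c:sat(c)<25); print('nb',rect(pick('top0',t,.008)))
t,_=blob('top0',(385,135,445,195),lambda c:c.max(2)<45); print('nb pocket',rect(pick('top0',t,.004)))
t,_=blob('top0',(180,140,230,205),lambda c:sat(c)<25); print('ng',rect(pick('top0',t,.008)))
t,_=blob('top0',(180,140,230,205),lambda c:c.max(2)<45); print('ng pocket',rect(pick('top0',t,.004)))
E
```

```text
[[699.6, -107.1], [646.0, -99.9], [707.8, -65.9], [653.1, -56.3]] [676.63046816 -82.30063553]
[np.float64(54.1), np.float64(55.6), np.float64(42.1), np.float64(44.2)] [np.float64(172.3), np.float64(170.1), np.float64(78.7), np.float64(80.8)]
tri height of centre [ 0.67322668 -0.08394498  0.02444136]
nb [array([ 624.5, -248.3]), array([93. , 81.7]), np.float64(38.3)]
nb pocket [array([ 626.8, -249.1]), array([70.5, 58.9]), np.float64(38.0)]
ng [array([612. , 293.6]), array([119.1,  63.2]), np.float64(27.7)]
ng pocket [array([613.8, 296.2]), array([95.1, 41.2]), np.float64(27.4)]
```

Heat sink: centre (0.6766, −0.0823), long axis at −9°. Nest_block's long axis is at 38°. I'll grip across the 56 mm side (yaw −99).

play_rows(
  steps=[
    [[-0.0044,-0.0018,0,0],[0,0,0.015,0.079],[0,0,0.015,0.078],[0,0,0.02,0],[0,0,0,0]],
  ],
)

```text
time: 22.22
ee_pos: [0.675, -0.0822, 0.0685]
tcp_rot: [179.6, 0.1, -99.0]
wrist_force: [-1.7, 0.5, -1.4]
opening: 0.0856
grasp_force: 0.0
```

play_rows(
  steps=[
    [[0,0,0.02,0],[0,0,0.02,0],[0,0,0.014,0],[0,0,0.008,0],[0,0,0,0]],
  ],
)

```text
time: 22.63
ee_pos: [0.6758, -0.0826, 0.0091]
tcp_rot: [179.7, 0.1, -99.0]
wrist_force: [0.6, -0.5, 0.2]
opening: 0.0855
grasp_force: 0.0
```

play_rows(
  steps=[
    [[0,0,0,0],[0,0,0,0],[0,0,0,0],[0,0,0,0],[0,0,0,0]],
  ],
  gripper=0.064,
)

```text
time: 23.05
ee_pos: [0.677, -0.0832, 0.0111]
tcp_rot: [179.9, 0.1, -99.0]
wrist_force: [-0.5, -0.1, -0.7]
opening: 0.0638
grasp_force: 0.0
```

play_rows(
  steps=[
    [[0,0,0,0],[0,0,0,0],[0,0,0,0],[0,0,0,0],[0,0,0,0]],
  ],
  gripper=0.0,
)

```text
time: 23.47
ee_pos: [0.677, -0.0832, 0.0111]
tcp_rot: [179.9, 0.1, -99.0]
wrist_force: [-0.5, 0.6, 5.5]
opening: 0.055
grasp_force: 43.9
```

play_rows(
  steps=[
    [[0,0,-0.005,0],[0,0,-0.015,0],[0,0,-0.02,0],[0,0,-0.03,0],[0,0,-0.02,0]],
  ],
)

```text
time: 23.88
ee_pos: [0.6766, -0.0834, 0.102]
tcp_rot: [179.8, 0.1, -99.0]
wrist_force: [-0.4, -0.1, -1.8]
opening: 0.055
grasp_force: 43.1
```

Held. Carry to nest_block, then turn to yaw −52.

play_rows(
  steps=[
    [[0.0342,0.005,0,0],[0.0342,0.005,0,0],[0.0342,0.005,0,0],[0.0342,0.005,0,0],[0.0342,0.005,0,0]],
  ],
)

```text
time: 24.3
ee_pos: [0.6243, -0.2495, 0.0995]
tcp_rot: [179.8, 0.2, -99.0]
wrist_force: [0.9, -0.4, -2.9]
opening: 0.0547
grasp_force: 43.1
```

play_rows(
  steps=[
    [[0,0,0,-0.12],[0,0,0,-0.12],[0,0,0,-0.12],[0,0,0,-0.12],[0,0,0,-0.12]],
  ],
)

```text
time: 24.72
ee_pos: [0.6248, -0.2484, 0.0993]
tcp_rot: [179.9, 0.3, -64.3]
wrist_force: [-1.1, 0.8, -2.4]
opening: 0.0555
grasp_force: 43.1
```

play_rows(
  steps=[
    [[0,0,0,-0.11],[0,0,0,-0.11],[0,0,0,0],[0,0,0,0],[0,0,0,0]],
  ],
)

```text
time: 25.13
ee_pos: [0.6251, -0.2483, 0.0997]
tcp_rot: [180.0, 0.2, -52.3]
wrist_force: [0.8, -0.6, -3.3]
opening: 0.0548
grasp_force: 43.1
```

```bash
python3 - <<'E'
from h import *
c=shot('wrist','w9'); st(); print(proj('w9',(.6255,-.2487,.008)))
E
```

```text
{'time': 25.1833, 'q': [-21.6999, 21.5972, 15.2461, 83.8561, 0.0964, -149.4855], 'ee_pos': [0.6252, -0.2483, 0.0998], 'tcp_rot': [179.9778, 0.2274, -52.2146], 'wrist_force': [-0.1684, 0.08, -3.6101], 'opening': 0.0549}
[np.float64(319.37146195066265), np.float64(196.77238310245045)]
```

View pics/w9.png

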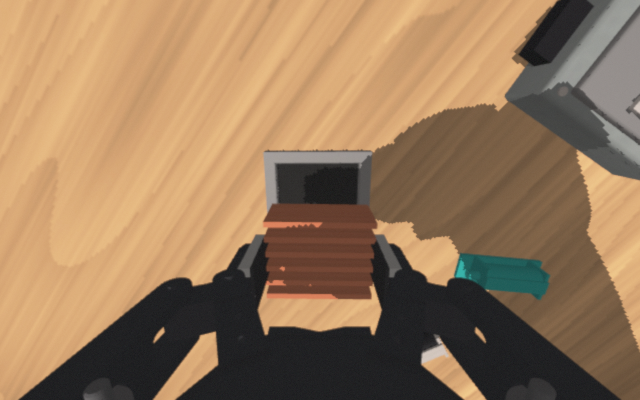

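The nest's far edge is at v≈151.5, u 265–372, square with the held block (u≈319). I'll check its centre against that edge.

```bash
python3 - <<'E'
from h import *
a=at('w9',265,152,.008);b=at('w9',372,151,.008);e=(a+b)/2
print(np.linalg.norm(a-b),np.degrees(np.arctan2(*(a-b)[1::-1])))
y=np.radians(-52.2); t=np.array([np.cos(y),np.sin(y),0]); c=e-.04*t; print(c)
d=c-np.array([.6252,-.2483,.008]); print('tool dx,dy',d@t, d@np.array([np.sin(y),-np.cos(y),0]))
E
```

```text
0.09000176855916495 38.2391366044388
[ 0.6259916  -0.24819398  0.008     ]
tool dx,dy 0.00040140076154912693 -0.0006904658765676176
```

Aligned to within 1 mm. Lowering to about z 0.0141.

play_rows(
  steps=[
    [[0,0,0.02,0],[0,0,0.025,0],[0,0,0.022,0],[0,0,0.012,0],[0,0,0.004,0]],
  ],
)

```text
time: 25.6
ee_pos: [0.6238, -0.2476, 0.0143]
tcp_rot: [179.9, 0.4, -52.1]
wrist_force: [-1.0, 0.3, -2.3]
opening: 0.0546
grasp_force: 43.0
```

play_rows(
  steps=[
    [[0,0,0.001,0],[0,0,0,0],[0,0,0,0],[0,0,0,0],[0,0,0,0]],
  ],
)

```text
time: 26.02
ee_pos: [0.6257, -0.2483, 0.0172]
tcp_rot: [-180.0, 0.1, -52.1]
wrist_force: [-0.4, 0.0, -2.1]
opening: 0.0551
grasp_force: 43.1
```

play_rows(
  steps=[
    [[0,0,0.001,0],[0,0,0.001,0],[0,0,0.001,0],[0,0,0,0],[0,0,0,0]],
  ],
)

```text
time: 26.43
ee_pos: [0.6253, -0.2482, 0.0141]
tcp_rot: [-180.0, 0.2, -52.0]
wrist_force: [-2.0, 2.8, 5.6]
opening: 0.0551
grasp_force: 43.9
```

Contact at the expected height. Release, rise, turn to yaw −115 and go to the solenoid.

play_rows(
  steps=[
    [[0,0,0,0],[0,0,0,0],[0,0,0,0],[0,0,0,0],[0,0,0,0]],
  ],
  gripper=0.0854,
)

```text
time: 26.85
ee_pos: [0.6251, -0.2481, 0.0129]
tcp_rot: [180.0, 0.2, -52.0]
wrist_force: [0.4, 0.2, -0.7]
opening: 0.0852
grasp_force: 0.0
```

play_rows(
  steps=[
    [[0,0,-0.01,0],[0,0,-0.02,0],[0,0,-0.03,0],[0,0,-0.03,0],[0,0,-0.02,0]],
  ],
)

```text
time: 27.27
ee_pos: [0.6259, -0.2486, 0.127]
tcp_rot: [-179.9, 0.1, -52.0]
wrist_force: [-0.0, -0.6, -0.2]
opening: 0.0857
grasp_force: 0.0
```

play_rows(
  steps=[
    [[0,0,0,0.11],[0,0,0,0.11],[0,0,0,0.11],[0,0,0,0.11],[0,0,0,0.11]],
  ],
)

```text
time: 27.68
ee_pos: [0.6254, -0.2484, 0.1239]
tcp_rot: [179.9, 0.2, -83.9]
wrist_force: [-0.2, -0.1, -0.3]
opening: 0.0856
grasp_force: 0.0
```

play_rows(
  steps=[
    [[0,0,0,0.11],[0,0,0,0.11],[0,0,0,0.11],[0,0,0,0.11],[0,0,0,0.11]],
  ],
)

```text
time: 28.1
ee_pos: [0.6254, -0.2484, 0.1239]
tcp_rot: [179.8, 0.1, -115.4]
wrist_force: [-0.7, -0.3, 0.5]
opening: 0.0853
grasp_force: 0.0
```

play_rows(
  steps=[
    [[0.003,0.0376,0,0],[0.003,0.0376,0,0],[0.003,0.0376,0,0],[0.003,0.0376,0,0],[0.003,0.0376,0,0]],
  ],
)

```text
time: 28.52
ee_pos: [0.4471, -0.1817, 0.124]
tcp_rot: [179.8, 0.1, -115.1]
wrist_force: [-0.5, -0.2, 1.3]
opening: 0.0855
grasp_force: 0.0
```

play_rows(
  steps=[
    [[0,0,0,0],[0,0,0,0],[0,0,0,0],[0,0,0,0],[0,0,0,0]],
  ],
)

```text
time: 28.93
ee_pos: [0.4496, -0.1826, 0.1237]
tcp_rot: [179.8, 0.1, -115.1]
wrist_force: [-0.9, -1.4, -0.1]
opening: 0.0856
grasp_force: 0.0
```

```bash
python3 - <<'E'
from h import *
c=shot('wrist','w10'); st(); u,v=map(int,proj('w10',(.448,-.182,.015))); u0=u-100;v0=max(0,v-75); print(u0,v0)
cv2.imwrite('pics/w10c.png',cv2.resize(c['img'][v0:v0+150,u0:u0+200],None,fx=4,fy=4,interpolation=2))
E
```

```text
{'time': 28.9833, 'q': [-22.1645, -4.4707, -11.3216, 83.3512, 0.0938, -87.0967], 'ee_pos': [0.4495, -0.1826, 0.1235], 'tcp_rot': [179.7933, 0.0834, -115.0681], 'wrist_force': [0.071, -0.3988, -0.0225], 'opening': 0.0854}
220 117
```

View pics/w10c.png

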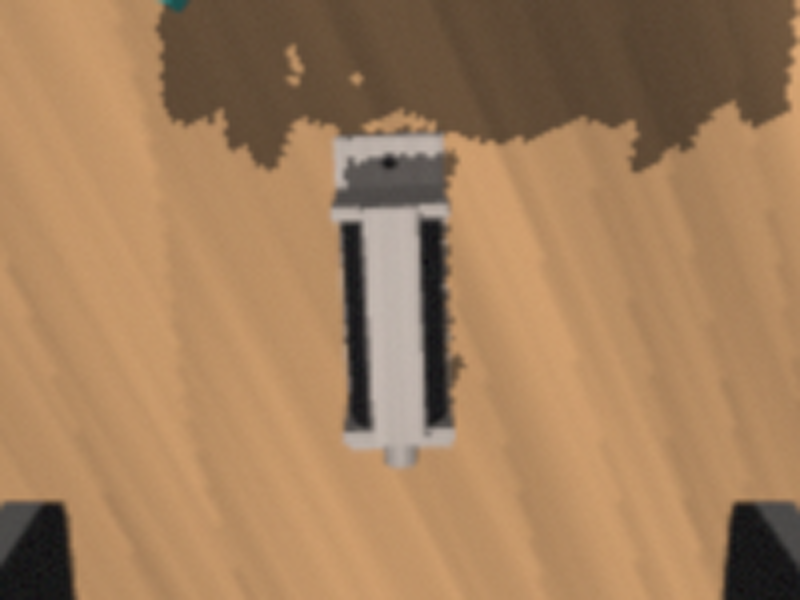

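Frame-top corners in the crop: (332,207), (450,207), (344,447), (455,447). The plate's far end is at (389,136).

```bash
python3 - <<'E'
from h import *
f=lambda x,y:(x/4+220,y/4+117)
q=np.array([at('w10',*f(*p),.03) for p in((332,207),(450,207),(344,447),(455,447))])
a,b=(q[0]+q[1])/2,(q[2]+q[3])/2; m=(a+b)/2; L=np.linalg.norm(a-b); ang=np.degrees(np.arctan2(*(a-b)[1::-1]))
print('frame centre',m,'len',L,'w',np.linalg.norm(q[0]-q[1]),np.linalg.norm(q[2]-q[3]),'angle',ang)
e=at('w10',*f(389,136),.004); t=(a-b)/L; print('plate end',e,'-> centre',e-.04*t)
y=np.radians(-115.07); T=np.array([np.cos(y),np.sin(y),0]);Y=np.array([np.sin(y),-np.cos(y),0]); d=m-np.array([.4495,-.1826,.03]); print('tool',d@T,d@Y)
print('tri',tri(('w10',*f(395,327)),('top0',392,235)))
E
```

```text
frame centre [ 0.45060901 -0.18028254  0.03      ] len 0.05631121245469095 w 0.025496646544624253 0.02562111314028561 angle -113.20618016945265
plate end [ 0.43500123 -0.21697539  0.004     ] -> centre [ 0.45076287 -0.18021168  0.004     ]
tool -0.0025690520113323743 -2.2565010253110642e-05
tri [ 0.44972419 -0.1792575   0.0244567 ]
```

play_rows(
  steps=[
    [[-0.0025,0,0,0],[0,0,0.015,-0.033],[0,0,0.02,0],[0,0,0.02,0],[0,0,0,0]],
  ],
)

```text
time: 29.4
ee_pos: [0.4481, -0.1791, 0.0648]
tcp_rot: [179.5, 0.1, -113.2]
wrist_force: [-0.4, 0.8, -0.7]
opening: 0.0852
grasp_force: 0.0
```

play_rows(
  steps=[
    [[0,0,0.02,0],[0,0,0.02,0],[0,0,0.012,0],[0,0,0.006,0],[0,0,0,0]],
  ],
)

```text
time: 29.82
ee_pos: [0.4491, -0.1795, 0.0099]
tcp_rot: [179.7, 0.1, -113.2]
wrist_force: [0.2, 0.2, 0.0]
opening: 0.0856
grasp_force: 0.0
```

play_rows(
  steps=[
    [[0,0,0,0],[0,0,0,0],[0,0,0,0],[0,0,0,0],[0,0,0,0]],
  ],
  gripper=0.038,
)

```text
time: 30.23
ee_pos: [0.4498, -0.1798, 0.0111]
tcp_rot: [179.9, 0.1, -113.2]
wrist_force: [0.4, 0.9, -0.0]
opening: 0.0379
grasp_force: 0.0
```

play_rows(
  steps=[
    [[0,0,0,0],[0,0,0,0],[0,0,0,0],[0,0,0,0],[0,0,0,0]],
  ],
  gripper=0.0,
)

```text
time: 30.65
ee_pos: [0.4499, -0.1799, 0.0111]
tcp_rot: [179.9, 0.1, -113.2]
wrist_force: [-0.3, -0.1, 4.7]
opening: 0.0255
grasp_force: 40.8
```

Held (25.5 mm). Lift, carry to nest_long and turn to yaw −152.4.

play_rows(
  steps=[
    [[0,0,-0.005,0],[0,0,-0.015,0],[0,0,-0.02,0],[0,0,-0.03,0],[0,0,-0.02,0]],
  ],
)

```text
time: 31.07
ee_pos: [0.4495, -0.1799, 0.1023]
tcp_rot: [179.8, 0.1, -113.2]
wrist_force: [0.7, -0.2, -1.8]
opening: 0.025
grasp_force: 39.9
```

play_rows(
  steps=[
    [[-0.0334,0.0025,0,0],[-0.0334,0.0025,0,0],[-0.0334,0.0025,0,0],[-0.0334,0.0025,0,0],[-0.0334,0.0025,0,0]],
  ],
)

```text
time: 31.48
ee_pos: [0.5038, -0.02, 0.1007]
tcp_rot: [179.8, 0.1, -113.2]
wrist_force: [0.2, -1.0, -1.1]
opening: 0.0251
grasp_force: 39.9
```

play_rows(
  steps=[
    [[-0.0334,0.0025,0,0],[-0.0334,0.0025,0,0],[-0.0334,0.0025,0,0],[-0.0334,0.0025,0,0],[-0.0334,0.0025,0,0]],
  ],
)

```text
time: 31.9
ee_pos: [0.558, 0.1385, 0.1008]
tcp_rot: [179.8, 0.1, -113.2]
wrist_force: [0.8, 0.1, -1.9]
opening: 0.0253
grasp_force: 39.9
```

play_rows(
  steps=[
    [[-0.0334,0.0025,0,0],[-0.0334,0.0025,0,0],[-0.0334,0.0025,0,0],[-0.0334,0.0025,0,0],[-0.0334,0.0025,0,0]],
  ],
)

```text
time: 32.32
ee_pos: [0.6123, 0.2969, 0.1008]
tcp_rot: [179.8, 0.0, -113.2]
wrist_force: [0.5, 0.3, -1.0]
opening: 0.0248
grasp_force: 39.9
```

play_rows(
  steps=[
    [[0,0,0,0.12],[0,0,0,0.12],[0,0,0,0.12],[0,0,0,0.12],[0,0,0,0.12]],
  ],
)

```text
time: 32.73
ee_pos: [0.612, 0.2953, 0.1006]
tcp_rot: [179.8, -0.1, -147.9]
wrist_force: [-0.2, -0.2, -2.4]
opening: 0.0251
grasp_force: 40.0
```

play_rows(
  steps=[
    [[0,0,0,0.084],[0,0,0,0],[0,0,0,0],[0,0,0,0],[0,0,0,0]],
  ],
)

```text
time: 33.15
ee_pos: [0.6124, 0.2953, 0.1013]
tcp_rot: [179.8, -0.1, -152.3]
wrist_force: [0.5, 0.2, -2.2]
opening: 0.025
grasp_force: 40.0
```

```bash
python3 - <<'E'
from h import *
c=shot('wrist','w11'); st(); print(proj('w11',(.6125,.295,.008)))
E
```

```text
{'time': 33.2, 'q': [25.6588, 22.4785, 16.569, 84.1644, 0.1985, -2.0616], 'ee_pos': [0.6124, 0.2953, 0.1014], 'tcp_rot': [179.799, -0.0667, -152.2796], 'wrist_force': [0.4043, -0.3888, -2.8229], 'opening': 0.0249}
[np.float64(318.2110066875166), np.float64(197.57852755388518)]
```

View pics/w11.png

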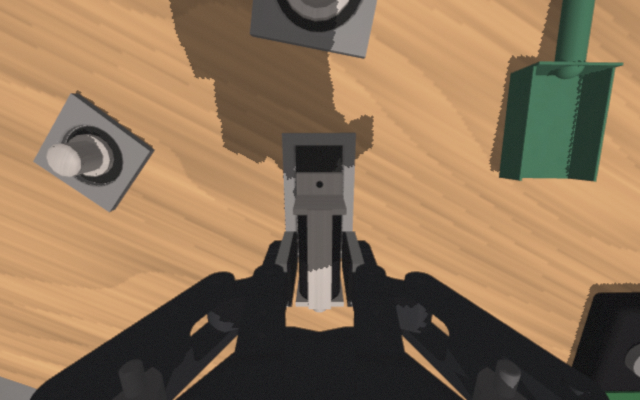

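The nest's far edge is at v≈133 (u 283–355), with the solenoid lined up over it.

```bash
python3 - <<'E'
from h import *
a=at('w11',283,134,.008);b=at('w11',355,132.5,.008);e=(a+b)/2
print(np.linalg.norm(a-b),np.degrees(np.arctan2(*(a-b)[1::-1]))) 
y=np.radians(-152.28); t=np.array([np.cos(y),np.sin(y),0]); c=e-.058*t; print(c)
d=c-np.array([.6124,.2953,.008]); print('tool',d@t,d@np.array([np.sin(y),-np.cos(y),0]))
a=np.array([at('w11',u,v,.008) for u,v in((283,134),(287,230))]); print('side angle',np.degrees(np.arctan2(*(a[0]-a[1])[1::-1])))
E
```

```text
0.05992310708399783 -61.14897057608092
[0.61388958 0.29655089 0.008     ]
tool -0.0019004762584767434 0.00041445200772636983
side angle -152.0144653935831
```

play_rows(
  steps=[
    [[-0.0012,0,0.02,0],[0,0,0.025,0],[0,0,0.022,0],[0,0,0.012,0],[0,0,0.004,0]],
  ],
)

```text
time: 33.62
ee_pos: [0.6121, 0.2955, 0.0158]
tcp_rot: [179.8, -0.3, -152.3]
wrist_force: [-1.1, -0.5, -2.1]
opening: 0.0254
grasp_force: 40.0
```

play_rows(
  steps=[
    [[0,0,0.001,0],[0,0,0.001,0],[0,0,0,0],[0,0,0,0],[0,0,0,0]],
  ],
)

```text
time: 34.03
ee_pos: [0.6139, 0.2964, 0.0177]
tcp_rot: [179.8, 0.1, -152.4]
wrist_force: [0.1, -0.1, -2.6]
opening: 0.0252
grasp_force: 40.0
```

play_rows(
  steps=[
    [[0,0,0.001,0],[0,0,0.001,0],[0,0,0.001,0],[0,0,0.0006,0],[0,0,0,0]],
  ],
)

```text
time: 34.45
ee_pos: [0.6134, 0.2962, 0.0142]
tcp_rot: [179.8, 0.0, -152.4]
wrist_force: [-3.9, -1.7, 6.3]
opening: 0.0249
grasp_force: 41.0
```

Contact. Release, rise, and back off clear of the scene for a final check.

play_rows(
  steps=[
    [[0,0,0,0],[0,0,0,0],[0,0,0,0],[0,0,0,0],[0,0,0,0]],
  ],
  gripper=0.06,
)

```text
time: 34.87
ee_pos: [0.6133, 0.2961, 0.0128]
tcp_rot: [179.8, -0.1, -152.4]
wrist_force: [0.2, 0.1, 0.3]
opening: 0.0603
grasp_force: 0.0
```

play_rows(
  steps=[
    [[0,0,-0.01,0],[0,0,-0.02,0],[0,0,-0.03,0],[0,0,-0.04,0],[0,0,-0.04,0]],
  ],
)

```text
time: 35.28
ee_pos: [0.613, 0.2954, 0.1545]
tcp_rot: [179.8, -0.1, -152.4]
wrist_force: [1.4, 0.3, 0.2]
opening: 0.0599
grasp_force: 0.0
```

play_rows(
  steps=[
    [[0.03,0,-0.02,0],[0.03,0,-0.02,0],[0.03,0,0,0],[0.02,0,0,0],[0,0,0,0]],
  ],
)

```text
time: 35.7
ee_pos: [0.514, 0.2434, 0.1955]
tcp_rot: [179.8, 0.1, -152.4]
wrist_force: [-0.5, -0.1, 0.2]
opening: 0.0601
grasp_force: 0.0
```

play_rows(
  steps=[
    [[0,0,0,0],[0,0,0,0],[0,0,0,0],[0,0,0,0],[0,0,0,0]],
  ],
)

```text
time: 36.12
ee_pos: [0.5167, 0.2448, 0.1925]
tcp_rot: [179.8, -0.1, -152.4]
wrist_force: [0.6, 0.3, -0.2]
opening: 0.0599
grasp_force: 0.0
```

```bash
python3 - <<'E'
from h import *
c=shot('top','t2'); d=shot('scene','s2'); st()
cv2.imwrite('pics/fin.png',np.vstack([cv2.resize(c['img'][125:265,120:450],None,fx=2.2,fy=2.2,interpolation=2)[:300],cv2.resize(d['img'][130:370,200:480],(726,290),interpolation=2) if 0 else cv2.copyMakeBorder(cv2.resize(d['img'][140:370,220:480],(339,290),interpolation=2),0,0,0,726-339,0)]))
E
```

```text
{'time': 36.2167, 'q': [25.2556, 7.4166, 8.4274, 91.1081, 0.2001, -2.3753], 'ee_pos': [0.5165, 0.2448, 0.1925], 'tcp_rot': [179.796, -0.089, -152.3691], 'wrist_force': [0.6889, -0.6811, -0.3219], 'opening': 0.0598}
```

View pics/fin.png

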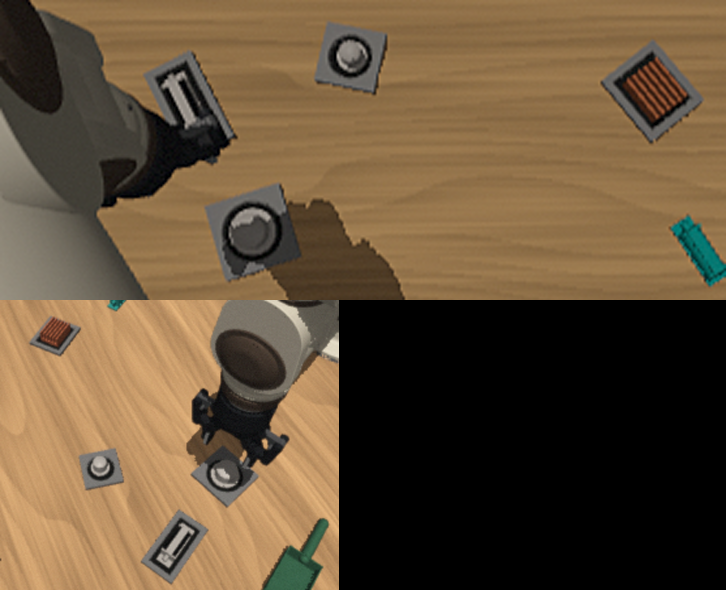

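Both views show all four parts seated in the right trays: solenoid (190,95), small button (352,57), large button (250,230) and heat sink (653,90). The turquoise copy and the scoop look untouched.

```bash
python3 -c "
from workcell import bot
print(bot.job_done())"
```

```text
the job is handed in; nothing more can be done
None
```

All four parts are seated in their matching trays at about 36 s, and the job is handed in. The small button went first, because it was sitting in the large button's pocket. The scoop and the turquoise copy look untouched in the final views, and I never went near the housing.

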